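# Latch the curing box, release the safety catch and hold the dead-man lever

## Robot

A 6-joint arm with a two-finger parallel gripper is mounted at the origin on a cart in front of the work surface, level with it; the furniture and walls round the work are solid. World frame = base frame: x ahead of the robot, y to its left, z up, the work surface at z = 0. Lengths are in m, angles in rad, forces in N, time in s.
With the tool pointing down it reaches from about 0.4 to 0.825 m from the base axis. Payload 7 kg.
Tool frame: the origin (TCP) lies at the very end of the fingers, on their centre line; the grasp point (between the pads) lies arm.grip_point_offset behind it (arm.grip_point_offset is the distance from the TCP to the grasp point, in m); z points along the fingers, y is the line along which they close (so a half turn about z gives the same grasp; the last joint's range is limited). The gripper opens to 88 mm and grips with 3 to 60 N. Pads are 19 mm wide; open, the fingers measure 130 mm over their backs; the gripper's body (78 mm by 193 mm) begins 47 mm behind the grasp point.
Start: joints at [-0.984, 0.359, 0.012, 0, -1.224, -0.288], TCP at [0.199, -0.645, 0.227] pointing down, gripper open.
Joint ranges: [-3.07, 3.07], [-1.43, 2.12], [-1.02, 1.25], [-3.03, 1.67], [-3.05, -0], [-3.03, 3.03]. Speed limits (rad/s): [2.39, 2.39, 3.01, 3.14, 3.14, 3.14].

## Interface

Orientations are given as [roll, pitch, yaw] about the fixed x, y, z axes, in that order (R = Rz(yaw) Ry(pitch) Rx(roll)).
In Python, from station import arm gives the robot as it stands.
- The arm moves only by the shell command python3 -m crank 'ROWS' [OPENING] [FORCE]. ROWS is JSON, a list of rows, each an object of numbers: "dx", "dy", "dz": the shift along the tool's x, y, z in cm; "wx", "wy", "wz": the turn, a rotation vector about the tool's x, y, z in degrees. A call has exactly 10 rows; each row is the pose to reach, as a shift and turn from the pose commanded when the call began, along the tool's axes at that moment; what a row does not reach only later rows make up. A row lasts 1/8 s, in which the tool goes at most 62.5 mm and 10.7 degrees, less where a joint would pass 70% of its speed; a pose out of reach is approached as far as the arm can. A call with a gripper value outside its range is refused whole. OPENING is the finger opening in cm, from 0 to 8.76, set as the call begins (- or left out, the last holds). The fingers move at their own pace and stop on an object; FORCE is the grip in N (left out, the last holds). Time passes only in rows, so rows that repeat a pose let the fingers close, or fill a call up. It gives the time, the measured TCP pose, the force, the opening and the grip force at its end, in the units of the state.
- arm.get_state(): the state, without advancing time (a new reading comes with each control period).
- arm.grab_frame(name): name is "scene" or "top" or "wrist"; returns the picture (420x560x3 uint8, red, green, blue); there is no depth.
- arm.calibration(name): a dict with "fx", "fy", "cx", "cy" (pixels), "world_from_camera" (4x4, takes a point from camera to world coordinates). Camera axes: x right, y down, z forward; pixel columns grow to the right and rows downward; lengths in m; the calibration is good to about 2 mm. A picture is of the moment at which its call begins: read the wrist's pose just before it. calibration takes no time and is no camera call; for the wrist camera it gives the pose at the moment of the call.
- arm.job_done(): hands the job in; it is judged then, once.
Trained networks look in the newest picture that a camera, given by its name, has taken for a name from the list of things; names that differ only in an ending like _2 or _b are one class to them, and where a whole thing is asked for, a point or a joint stands for the part that bears it (a point fixed in the world has none). Each returns a list of dicts, best first, with "confidence" (0 to 1); they miss things now and then, are a little off and sometimes report something else, mostly with a low value. They report only what shows in the picture. A call takes as long as a camera call.
- arm.find_in(camera, query): "centre" ([x, y, z] in m, in world coordinates, good to about 4 mm: the middle of the surface that is visible of it).
- arm.masks_of(camera, query): "pixels" (420x560 bool, what is visible of it).
- arm.mark_of(camera, query): "centre" ([x, y, z] in m, in world coordinates, good to about 4 mm: a listed point, or the origin of a listed thing).
The state is a dict: "t": time; "q": joint angles; "qd": joint speeds; "joint_efforts": joint torques, N m; "eef_pos": TCP position; "ee_rot": TCP orientation; "force": force on the tool from outside, world axes, zero at the start; "moment": the same for the moment, N m; "width": finger opening in m; "gripper_force": force on a finger pad.
Only numpy, scipy, OpenCV 4.12 (cv2) and the standard library are available. Lean on these libraries where they do the work, as an engineer would, in place of code of your own. Each camera call takes 0.05 s, during which the arm holds its last target. There are 200 camera calls.

## Task

Start the lens-curing box: first turn the turnbutton a quarter turn so that it lies across the front edge of the closed lid, then flip the red safety catch fully over, away from the lever, and after that pull the black lever all the way towards the front of the box. Finish while still gripping or pulling the lever so that it stays fully pulled (it springs back if let go), with the lid still latched and the catch still over, and do not disturb the eyepiece, the brown bottle and the dust cap standing beside the box.

Things in the scene. Friction and masses are not known exactly. Their poses are not given: they have to be found in the camera images.
- curing_box: Fixed bench fixture; base plate 200 (x) by 300 mm (y), top 12 mm up. Origin on the worktop, 10 mm left of the plate's centre; -x its front (to the robot), +y its left; yaw within 0.3 rad. Right: white chamber, x -56..80, y -153..-37 mm, with clear lid in a grey frame, top 70 mm up, front edge x -58. Left: grey housing of lever and catch, x -35..85, y -17..77, top 70 mm up, catch bearings to 91
- chamber_lid (a joint): Lid hinge at the chamber's rear rim, rad: 0 = closed (as it starts, resting by its weight), grows as the lid lifts
- turnbutton (a joint): Turnbutton in front of the lid, rad about the vertical: 0 = wing along the box's y (parallel to the lid's front edge, unlatched), 1.57 = along the box's x, across the lid's edge (latched); grows counter-clockwise seen from above; stops at 0 and 1.62; starts at 0.1 to 0.4; stays where left (friction 0.04 N m)
- turnbutton_wing (a point): Point on the turnbutton's axis inside its upright black wing, 92 mm above the worktop, box x -78, y -95 mm. Wing 44 mm long, 10 mm thick, 78 to 106 mm high; below it a brass bar 60 mm long, 14 mm wide, 72 to 79 mm high. Pinch the wing from above across its thickness and turn, or push one end round
- safety_catch (a joint): Red safety catch, rad, hinged about the box's x: 0 = its dog lies across the lever's front and blocks it, thumb tab leans 0.6 rad from upright towards the lever (box -y); grows as the tab goes over to the box's left (+y); at its stop, 1.5, the tab leans 0.9 rad to the left and the dog stands clear. Starts at 0 to 0.15; stays where left (friction 0.04 N m)
- catch_tab (a point): Middle of the round end (15 mm diameter, 18 mm long along box x) of the red thumb tab, 48 mm from the catch's hinge axis; moves with the catch. The tab below it is 14 mm wide (box x), 7 mm thick. It stands at the front end of the catch shaft, 30 mm in front of the housing, over the base plate
- catch_hinge (a point): Point on the catch's hinge axis (along box x) at the foot of the thumb tab: box x = -65, y = 70, z = 82 mm; a shaft of 10 mm diameter runs from here backwards
- lever (a joint): Dead-man lever, rad, hinged about the box's y: 0 = at rest, leaning 0.45 rad back; grows as the grip is pulled to the front; 0.80 = fully pulled, at its stop, leaning 0.35 rad to the front. A spring resists with about 3 N at the grip at first, 8 N fully pulled, and returns it when let go. Until the catch is flipped it is blocked (gives about 0.1 rad if pulled hard)
- lever_grip (a point): Centre of the lever's black cross grip with orange end rings: 20 mm diameter, 76 mm long, along the box's y, 140 mm from the hinge. 176 mm above the worktop at rest, 190 in mid-swing, 181 fully pulled; travels 109 mm to the front. Pinch it from above across box x (it turns between the pads) or hook it from behind
- lever_hinge (a point): Point on the lever's hinge axis (along box y), box x = 25, y = 30, z = 50 mm
- eyepiece: Bystander: loose black spare eyepiece, 35 mm diameter, 42 mm high, beside the box on its right; origin at its underside
- stain_bottle: Bystander: loose brown bottle with black cap, 34 mm diameter, 75 mm high, beside the box on its left; origin at its underside
- dust_cap: Bystander: loose black dust cap, 34 mm diameter, 16 mm high, beside the box on its left; origin at its underside

How it is judged:
On the way, in this order (a step that is already met when the one before it is completed fails the run):
1. the turnbutton lies across the edge of the closed lid, catch and lever not yet moved (value of joint turnbutton above 1.3 rad and value of joint chamber_lid below 0.06 rad and value of joint lever below 0.12 rad and value of joint safety_catch below 0.8 rad), for 0.2 s.
2. the safety catch is flipped over, the lever still at rest (value of joint turnbutton above 1.3 rad and value of joint chamber_lid below 0.06 rad and value of joint safety_catch above 1.2 rad and value of joint lever below 0.12 rad), for 0.2 s.
3. the lever is fully pulled (value of joint turnbutton above 1.3 rad and value of joint chamber_lid below 0.06 rad and value of joint safety_catch above 1.2 rad and value of joint lever above 0.68 rad), for 0.2 s.
At the end, for the whole second after the job is handed in: The robot touches the lever with more than 2 N and keeps it beyond 0.68 rad (stop 0.80); catch beyond 1.2 rad (stop 1.5), turnbutton beyond 1.3 rad (within 0.3 of straight across), lid closed within 0.06 rad; bystanders upright and within 30 mm of their places (all of step 3 and contact force between any of the fingers, the arm and lever above 2 N); the arm keeps its last pose, push and grip.
It fails at once if the eyepiece is moved by more than 30 mm or tipped over (distance of eyepiece from where it was at the start of the episode above 0.03 m or angle between eyepiece's own z axis and vertical above 0.5 rad).
It fails at once if the brown bottle is moved by more than 30 mm or tipped over (distance of stain_bottle from where it was at the start of the episode above 0.03 m or angle between stain_bottle's own z axis and vertical above 0.5 rad).
It fails at once if the dust cap is moved by more than 30 mm or tipped over (distance of dust_cap from where it was at the start of the episode above 0.03 m or angle between dust_cap's own z axis and vertical above 0.5 rad).
It also fails if it takes over 58 s, if anything falls off the work surface, if the arm or the gripper's body presses on something with over 40 N, if the wrist force passes 120 N, or if a joint passes its speed limit or range.

## Working session

There is one attempt and no reset: what is moved stays moved. The work goes in short steps, Python scripts to look and compute and a shell command to move; the robot and the scene stay as the last step left them, time stands still between calls to the robot, and variables do not carry over. Pictures are saved under pics/ and viewed, at most 10 in all, crops included, and the job is handed in when it is done.

```bash
mkdir -p pics; ls; cat > h.py <<'E'
import numpy as np, cv2
from station import arm
from scipy.spatial.transform import Rotation as R
E
python3 - <<'E'
from h import *
s=arm.get_state();print(s['t'],s['eef_pos'],s['ee_rot'],s['width'],arm.grip_point_offset)
ims=[]
for c in ("scene","top"):
    im=arm.grab_frame(c);cv2.imwrite(f"pics/{c}0.png",im[:,:,::-1])
    for q in ("turnbutton_wing","catch_tab","catch_hinge","lever_grip","lever_hinge","curing_box","eyepiece","stain_bottle","dust_cap"):
        for d in arm.mark_of(c,q)[:1]: print(c,q,np.round(d['centre'],4),round(d['confidence'],2))
print(arm.get_state()['t'])
E
```

```text
pics
0.0 [ 0.19851567 -0.64463026  0.22562043] [ 3.13992572e+00 -1.76731890e-04 -2.84291589e+00] 0.08784253203850971 0.0188
scene turnbutton_wing [0.4585 0.0027 0.0905] 0.48
scene catch_tab [0.4455 0.1508 0.1274] 0.77
scene catch_hinge [0.4431 0.1741 0.0812] 0.57
scene lever_grip [0.5971 0.1622 0.1772] 0.63
scene lever_hinge [0.5415 0.1507 0.0513] 0.81
scene curing_box [5.153e-01 1.098e-01 4.000e-04] 0.89
scene eyepiece [ 0.5976 -0.0956  0.0006] 0.65
scene stain_bottle [ 5.122e-01  3.306e-01 -4.000e-04] 0.61
scene dust_cap [0.4414 0.1737 0.0826] 0.74
top turnbutton_wing [0.4602 0.0104 0.0896] 0.57
top catch_tab [0.4488 0.1554 0.1253] 0.82
top catch_hinge [0.4465 0.1725 0.082 ] 0.96
top lever_grip [0.5979 0.1603 0.1794] 0.83
top lever_hinge [0.5382 0.1496 0.0462] 0.74
top curing_box [ 0.5221  0.1153 -0.0036] 0.74
top eyepiece [ 0.5978 -0.0916  0.002 ] 0.72
top stain_bottle [ 0.5173  0.332  -0.0021] 0.61
top dust_cap [ 0.4144  0.3118 -0.0021] 0.65
1.0
```

```bash
cat >> h.py <<'E'
def fit(pairs):
    from scipy.optimize import least_squares
    b=np.array([p[0] for p in pairs]);w=np.array([p[1] for p in pairs])
    f=lambda p:((b@np.array([[np.cos(p[2]),np.sin(p[2])],[-np.sin(p[2]),np.cos(p[2])]])+p[:2])-w).ravel()
    r=least_squares(f,[.52,.11,0],loss='soft_l1',f_scale=.004);return r.x,f(r.x).reshape(-1,2)
E
python3 - <<'E'
from h import *
B=[(-.078,-.095),(-.065,.07),(.025,.03),(0,0),(.086,.03)]
S=[(.4585,.0027),(.4431,.1741),(.5415,.1507),(.5153,.1098),(.5971,.1622)]
T=[(.4602,.0104),(.4465,.1725),(.5382,.1496),(.5221,.1153),(.5979,.1603)]
for P in (list(zip(B,S)),list(zip(B,T)),list(zip(B+B,S+T))):
    x,r=fit(P);print(np.round(x,4));print(np.round(r*1000,1).tolist())
E
```

```text
[0.5186 0.1146 0.1833]
[[0.7, 4.3], [-1.2, -2.5], [-3.8, -2.0], [3.3, 4.8], [0.6, -2.4]]
[0.5205 0.1158 0.1747]
[[-0.0, -1.7], [-2.2, 1.0], [1.7, 0.1], [-1.6, 0.5], [2.1, 0.0]]
[0.5196 0.1154 0.179 ]
[[1.2, 5.3], [0.1, -1.4], [-2.7, -1.3], [4.3, 5.6], [1.8, -2.0], [-0.5, -2.4], [-3.3, 0.2], [0.6, -0.2], [-2.5, 0.1], [1.0, -0.1]]
```

View pics/top0.png

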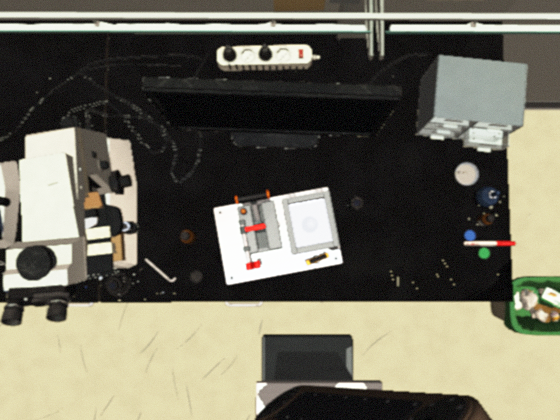

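View pics/scene0.png

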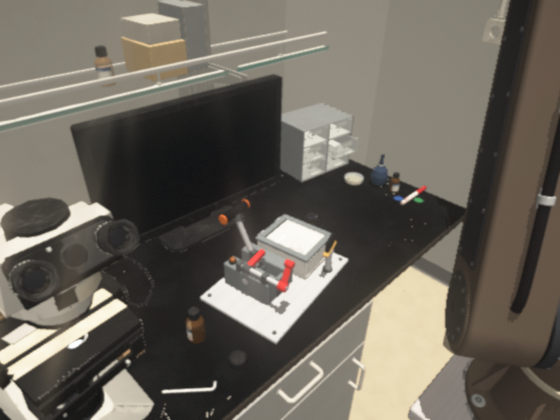

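```bash
cat >> h.py <<'E'
X0=np.array([.5198,.1156]);YAW=.178
def b2w(x,y,z): 
    c,s=np.cos(YAW),np.sin(YAW);return np.array([X0[0]+c*x-s*y,X0[1]+s*x+c*y,z])
def plan(p,rpy):
    "print shift (cm) and turn (deg) in tool axes from measured pose to TCP p, rpy"
    s=arm.get_state();R0=R.from_euler('xyz',s['ee_rot']);d=R0.inv().apply(np.array(p)-s['eef_pos'])*100
    w=(R0.inv()*R.from_euler('xyz',rpy)).as_rotvec(degrees=True)
    print('t',round(s['t'],2),'pos',np.round(s['eef_pos'],4),'rpy',np.round(s['ee_rot'],3),'d',np.round(d,2),'w',np.round(w,1),'rows>=',round(max(np.linalg.norm(d)/6.25,np.linalg.norm(w)/10.7),1))
E
python3 - <<'E'
from h import *
w=b2w(-.078,-.095,.25);print(w,b2w(-.065,.07,.082),b2w(.086,.03,.176))
plan(w-[.0,0,0],[np.pi,0,-1.14])
E
```

```text
[0.45985326 0.00829022 0.25      ] [0.44343271 0.17298499 0.082     ] [0.59912934 0.16035329 0.176     ]
t 1.0 pos [ 0.1987 -0.6451  0.2266] rpy [-3.142  0.    -2.843] d [-44.19  54.75  -2.34] w [ -0.    0.  -97.6] rows>= 11.3
```

```bash
python3 -m crank '[{"dx":-3.8,"dy":4.7,"dz":-0.2,"wz":-9},{"dx":-7.6,"dy":9.4,"dz":-0.4,"wz":-18},{"dx":-11.4,"dy":14.1,"dz":-0.6,"wz":-27},{"dx":-15.2,"dy":18.8,"dz":-0.8,"wz":-36},{"dx":-19,"dy":23.5,"dz":-1,"wz":-45},{"dx":-22.8,"dy":28.2,"dz":-1.2,"wz":-54},{"dx":-26.6,"dy":33,"dz":-1.4,"wz":-63},{"dx":-30.4,"dy":37.7,"dz":-1.6,"wz":-72},{"dx":-34.2,"dy":42.4,"dz":-1.8,"wz":-81},{"dx":-38,"dy":47,"dz":-2,"wz":-90}]' && python3 -c "
from h import *
plan([.4599,.0083,.24],[np.pi,0,-1.14])"
```

```text
$[0]: bad value
```

```bash
python3 -m crank '[{"dx":-3.8,"dy":4.7,"dz":-0.2,"wx":0,"wy":0,"wz":-9},{"dx":-7.6,"dy":9.4,"dz":-0.4,"wx":0,"wy":0,"wz":-18},{"dx":-11.4,"dy":14.1,"dz":-0.6,"wx":0,"wy":0,"wz":-27},{"dx":-15.2,"dy":18.8,"dz":-0.8,"wx":0,"wy":0,"wz":-36},{"dx":-19,"dy":23.5,"dz":-1,"wx":0,"wy":0,"wz":-45},{"dx":-22.8,"dy":28.2,"dz":-1.2,"wx":0,"wy":0,"wz":-54},{"dx":-26.6,"dy":33,"dz":-1.4,"wx":0,"wy":0,"wz":-63},{"dx":-30.4,"dy":37.7,"dz":-1.6,"wx":0,"wy":0,"wz":-72},{"dx":-34.2,"dy":42.4,"dz":-1.8,"wx":0,"wy":0,"wz":-81},{"dx":-38,"dy":47,"dz":-2,"wx":0,"wy":0,"wz":-90}]' && python3 -c "
from h import *
plan([.4599,.0083,.24],[np.pi,0,-1.14])"
```

```text
t: 2.25
eef_pos: [0.4239, -0.082, 0.2473]
ee_rot: [-3.14, -0.0, -1.266]
force: [1.3, -0.9, -0.3]
width: 0.0879
gripper_force: 0.0
t 2.25 pos [ 0.4239 -0.082   0.2473] rpy [-3.14  -0.    -1.266] d [-7.54 -6.14  0.73] w [-0.1 -0.  -7.2] rows>= 1.6
```

```bash
python3 -m crank '[{"dx":-3.8,"dy":-3,"dz":0,"wx":0,"wy":0,"wz":-4},{"dx":-7.5,"dy":-6,"dz":0,"wx":0,"wy":0,"wz":-7},{"dx":-7.5,"dy":-6,"dz":0,"wx":0,"wy":0,"wz":-7},{"dx":-7.5,"dy":-6,"dz":0,"wx":0,"wy":0,"wz":-7},{"dx":-7.5,"dy":-6,"dz":0,"wx":0,"wy":0,"wz":-7},{"dx":-7.5,"dy":-6,"dz":0,"wx":0,"wy":0,"wz":-7},{"dx":-7.5,"dy":-6,"dz":0,"wx":0,"wy":0,"wz":-7},{"dx":-7.5,"dy":-6,"dz":0,"wx":0,"wy":0,"wz":-7},{"dx":-7.5,"dy":-6,"dz":0,"wx":0,"wy":0,"wz":-7},{"dx":-7.5,"dy":-6,"dz":0,"wx":0,"wy":0,"wz":-7}]' && python3 - <<'E'
from h import *
im=arm.grab_frame("wrist");cv2.imwrite("pics/w1.png",im[:,:,::-1])
K=arm.calibration("wrist");print(K)
for q in ("turnbutton_wing","catch_tab","catch_hinge","lever_grip","lever_hinge","curing_box"):
    for d in arm.mark_of("wrist",q)[:1]: print(q,np.round(d['centre'],4),round(d['confidence'],2))
for d in arm.masks_of("wrist","turnbutton_wing")[:2]:
    m=d['pixels'];v,u=np.nonzero(m);print(d['confidence'],m.sum(),u.mean(),v.mean(),cv2.minAreaRect(np.c_[u,v].astype(np.float32)))
plan([.4599,.0083,.24],[np.pi,0,-1.14])
E
```

```text
t: 3.5
eef_pos: [0.4587, 0.0053, 0.2466]
ee_rot: [3.142, -0.0, -1.15]
force: [0.0, -0.4, -0.7]
width: 0.088
gripper_force: 0.0
{'fx': 304.14347905341936, 'fy': 304.14347905341936, 'cx': 278.53863535398057, 'cy': 217.59816437923905, 'world_from_camera': array([[-9.12806020e-01, -3.92147361e-01, -1.14042169e-01,
         4.90188740e-01],
       [-4.08393306e-01,  8.76304647e-01,  2.55548573e-01,
        -6.34402729e-02],
       [-2.77015867e-04,  2.79840334e-01, -9.60046515e-01,
         4.05321441e-01],
       [ 0.00000000e+00,  0.00000000e+00,  0.00000000e+00,
         1.00000000e+00]])}
turnbutton_wing [0.4621 0.0069 0.0927] 0.57
catch_tab [0.4462 0.1498 0.1218] 0.95
catch_hinge [0.4422 0.1724 0.0842] 0.75
curing_box [ 0.5219  0.1193 -0.0025] 0.97
0.68 669 277.30792227204785 200.31091180866966 ((277.0225524902344, 200.45928955078125), (14.15438461303711, 53.2870979309082), 2.385944128036499)
t 3.9 pos [0.4588 0.0053 0.2466] rpy [-3.142 -0.    -1.15 ] d [-0.22 -0.23  0.66] w [-0.  -0.  -0.6] rows>= 0.1
```

View pics/w1.png

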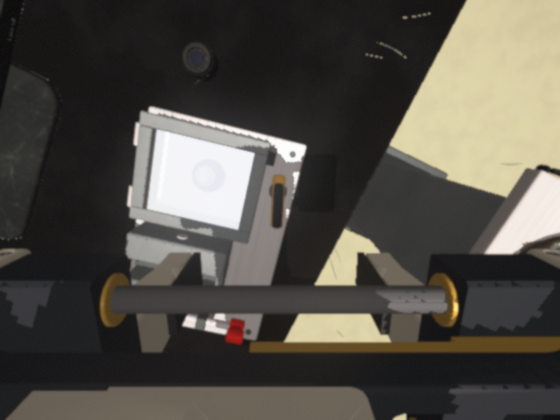

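```bash
cat >> h.py <<'E'
def ray(cam,u,v,z):
    K=arm.calibration(cam);T=K['world_from_camera'];d=T[:3,:3]@np.array([(u-K['cx'])/K['fx'],(v-K['cy'])/K['fy'],1]);return T[:3,3]+d*(z-T[2,3])/d[2]
E
python3 - <<'E'
from h import *
m=arm.masks_of("wrist","turnbutton_wing")[0]['pixels'];v,u=np.nonzero(m)
P=np.array([ray("wrist",a,b,.1)[:2] for a,b in zip(u,v)]);c=P.mean(0);w,V=np.linalg.eigh(np.cov((P-c).T));d=V[:,1]
print(c,np.ptp(P@d),np.ptp(P@V[:,0]),'dir',np.arctan2(d[1],d[0]), 'theta',(np.arctan2(d[1],d[0])-np.pi/2-YAW)%np.pi)
E
```

```text
[0.46256052 0.00165394] 0.05625950191439785 0.01459710237747186 dir 1.9415865434737702 theta 0.1927902166788737
```

```bash
python3 -c "
from h import *
plan([.461,.007,.084],[np.pi,0,-1.20])"
```

```text
t 3.95 pos [0.4587 0.0053 0.2465] rpy [ 3.142  0.    -1.15 ] d [-0.06 -0.27 16.25] w [0.  0.  2.9] rows>= 2.6
```

```bash
python3 -m crank '[{"dx":-0.1,"dy":-0.3,"dz":3,"wx":0,"wy":0,"wz":3},{"dx":-0.1,"dy":-0.3,"dz":6,"wx":0,"wy":0,"wz":3},{"dx":-0.1,"dy":-0.3,"dz":9,"wx":0,"wy":0,"wz":3},{"dx":-0.1,"dy":-0.3,"dz":11,"wx":0,"wy":0,"wz":3},{"dx":-0.1,"dy":-0.3,"dz":13,"wx":0,"wy":0,"wz":3},{"dx":-0.1,"dy":-0.3,"dz":14,"wx":0,"wy":0,"wz":3},{"dx":-0.1,"dy":-0.3,"dz":15,"wx":0,"wy":0,"wz":3},{"dx":-0.1,"dy":-0.3,"dz":15.8,"wx":0,"wy":0,"wz":3},{"dx":-0.1,"dy":-0.3,"dz":16.2,"wx":0,"wy":0,"wz":3},{"dx":-0.1,"dy":-0.3,"dz":16.2,"wx":0,"wy":0,"wz":3}]' 5 15
python3 -m crank '[{"dx":0,"dy":0,"dz":0,"wx":0,"wy":0,"wz":0},{"dx":0,"dy":0,"dz":0,"wx":0,"wy":0,"wz":0},{"dx":0,"dy":0,"dz":0,"wx":0,"wy":0,"wz":0},{"dx":0,"dy":0,"dz":0,"wx":0,"wy":0,"wz":0},{"dx":0,"dy":0,"dz":0,"wx":0,"wy":0,"wz":0},{"dx":0,"dy":0,"dz":0,"wx":0,"wy":0,"wz":0},{"dx":0,"dy":0,"dz":0,"wx":0,"wy":0,"wz":0},{"dx":0,"dy":0,"dz":0,"wx":0,"wy":0,"wz":0},{"dx":0,"dy":0,"dz":0,"wx":0,"wy":0,"wz":0},{"dx":0,"dy":0,"dz":0,"wx":0,"wy":0,"wz":0}]' 0 15
python3 - <<'E'
from h import *
cv2.imwrite("pics/w2.png",arm.grab_frame("wrist")[:,:,::-1])
E
```

```text
t: 5.2
eef_pos: [0.4611, 0.0074, 0.0845]
ee_rot: [3.141, -0.0, -1.202]
force: [-0.6, 0.1, 0.1]
width: 0.0496
gripper_force: 0.0
t: 6.45
eef_pos: [0.4596, 0.0068, 0.0844]
ee_rot: [3.139, 0.0, -1.203]
force: [-5.8, -1.1, 4.9]
width: 0.01
gripper_force: 15.0
```

View pics/w2.png

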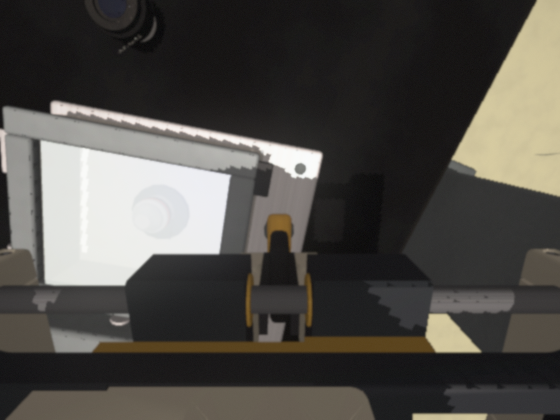

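```bash
python3 -m crank '[{"dx":0,"dy":0,"dz":0,"wx":0,"wy":0,"wz":-8},{"dx":0,"dy":0,"dz":0,"wx":0,"wy":0,"wz":-16},{"dx":0,"dy":0,"dz":0,"wx":0,"wy":0,"wz":-24},{"dx":0,"dy":0,"dz":0,"wx":0,"wy":0,"wz":-32},{"dx":0,"dy":0,"dz":0,"wx":0,"wy":0,"wz":-40},{"dx":0,"dy":0,"dz":0,"wx":0,"wy":0,"wz":-48},{"dx":0,"dy":0,"dz":0,"wx":0,"wy":0,"wz":-56},{"dx":0,"dy":0,"dz":0,"wx":0,"wy":0,"wz":-64},{"dx":0,"dy":0,"dz":0,"wx":0,"wy":0,"wz":-72},{"dx":0,"dy":0,"dz":0,"wx":0,"wy":0,"wz":-79}]'
python3 - <<'E'
from h import *
print(arm.get_state()['moment'])
cv2.imwrite("pics/w3.png",arm.grab_frame("wrist")[:,:,::-1])
E
```

```text
t: 7.75
eef_pos: [0.46, 0.0074, 0.0844]
ee_rot: [-3.141, 0.002, 0.18]
force: [-5.5, 1.5, 5.1]
width: 0.0099
gripper_force: 15.0
[ 0.74556155  1.99898392 -0.03204281]
```

View pics/w3.png

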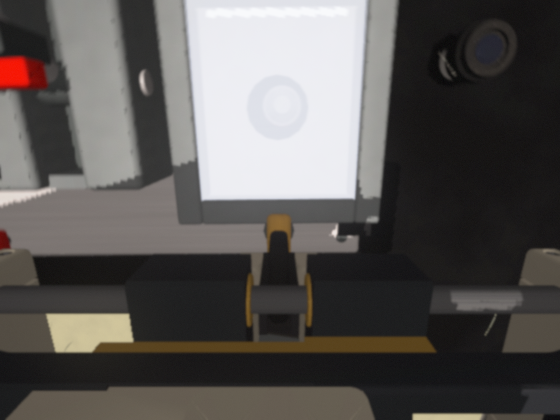

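```bash
python3 -m crank '[{"dx":0,"dy":0,"dz":0,"wx":0,"wy":0,"wz":0},{"dx":0,"dy":0,"dz":0,"wx":0,"wy":0,"wz":0},{"dx":0,"dy":0,"dz":0,"wx":0,"wy":0,"wz":0},{"dx":0,"dy":0,"dz":0,"wx":0,"wy":0,"wz":0},{"dx":0,"dy":0,"dz":-2,"wx":0,"wy":0,"wz":0},{"dx":0,"dy":0,"dz":-4.5,"wx":0,"wy":0,"wz":0},{"dx":0,"dy":0,"dz":-4.5,"wx":0,"wy":0,"wz":0},{"dx":0.6,"dy":-4.5,"dz":-4.5,"wx":0,"wy":0,"wz":0},{"dx":1.3,"dy":-8.5,"dz":-4.5,"wx":0,"wy":0,"wz":0},{"dx":1.3,"dy":-9,"dz":-4.5,"wx":0,"wy":0,"wz":0}]' 3 15
python3 - <<'E'
from h import *
im=arm.grab_frame("wrist");cv2.imwrite("pics/w4.png",im[:,:,::-1])
for c in ("wrist","top"):
    if c=="top": arm.grab_frame(c)
    for q in ("turnbutton_wing","catch_tab","catch_hinge","lever_grip"):
        for d in arm.mark_of(c,q)[:1]: print(c,q,np.round(d['centre'],4),round(d['confidence'],2))
print(b2w(-.065,.043,.1216))
plan(b2w(-.065,-.005,.104),[np.pi,0,.178])
E
```

```text
t: 9.05
eef_pos: [0.458, 0.1001, 0.1291]
ee_rot: [3.142, 0.0, 0.179]
force: [-0.1, -0.1, -0.4]
width: 0.03
gripper_force: 0.0
wrist turnbutton_wing [0.4613 0.0076 0.0908] 0.64
wrist catch_hinge [0.4409 0.1764 0.0824] 0.89
top catch_hinge [ 0.5961 -0.0926 -0.0008] 0.36
top lever_grip [0.5994 0.1619 0.1809] 0.57
[0.44821337 0.14641159 0.1216    ]
t 9.55 pos [0.4581 0.0978 0.1296] rpy [-3.142 -0.     0.176] d [-0.11 -0.16  2.56] w [-0.  -0.  -0.1] rows>= 0.4
```

View pics/w4.png

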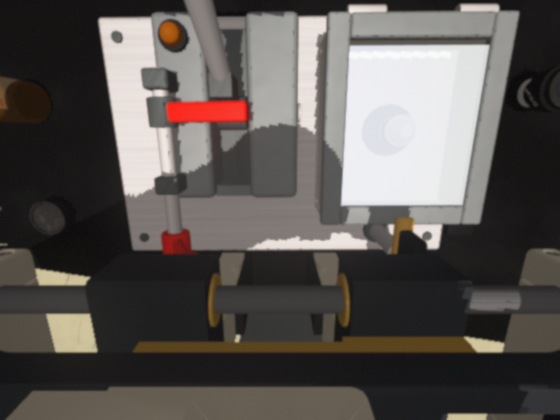

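```bash
python3 -m crank '[{"dx":-0.1,"dy":0,"dz":0,"wx":0,"wy":0,"wz":0},{"dx":-0.1,"dy":0,"dz":0,"wx":0,"wy":0,"wz":0},{"dx":-0.1,"dy":0,"dz":1.3,"wx":0,"wy":0,"wz":0},{"dx":-0.1,"dy":0,"dz":2.5,"wx":0,"wy":0,"wz":0},{"dx":-0.1,"dy":-1,"dz":2.5,"wx":0,"wy":0,"wz":0},{"dx":-0.1,"dy":-2,"dz":2.5,"wx":0,"wy":0,"wz":0},{"dx":-0.1,"dy":-3,"dz":2.5,"wx":0,"wy":0,"wz":0},{"dx":-0.1,"dy":-4,"dz":2.5,"wx":0,"wy":0,"wz":0},{"dx":-0.1,"dy":-5,"dz":2.5,"wx":0,"wy":0,"wz":0},{"dx":-0.1,"dy":-6,"dz":2.5,"wx":0,"wy":0,"wz":0}]' 0 15
python3 -m crank '[{"dx":0,"dy":-0.5,"dz":0,"wx":0,"wy":0,"wz":0},{"dx":0,"dy":-1,"dz":0,"wx":0,"wy":0,"wz":0},{"dx":0,"dy":-1.4,"dz":0,"wx":0,"wy":0,"wz":0},{"dx":0,"dy":-1.8,"dz":0,"wx":0,"wy":0,"wz":0},{"dx":0,"dy":-2,"dz":0,"wx":0,"wy":0,"wz":0},{"dx":0,"dy":-2.1,"dz":0,"wx":0,"wy":0,"wz":0},{"dx":0,"dy":-2.1,"dz":0,"wx":0,"wy":0,"wz":0},{"dx":0,"dy":-2.1,"dz":0,"wx":0,"wy":0,"wz":0},{"dx":0,"dy":-2.1,"dz":0,"wx":0,"wy":0,"wz":0},{"dx":0,"dy":-2.1,"dz":0,"wx":0,"wy":0,"wz":0}]'
python3 - <<'E'
from h import *
for c in ("wrist","top","scene"):
    arm.grab_frame(c)
    for q in ("catch_tab","catch_hinge"):
        for d in arm.mark_of(c,q)[:1]: print(c,q,np.round(d['centre'],4),round(d['confidence'],2))
print(b2w(-.065,.1076,.1118), arm.get_state()['force'])
E
```

```text
t: 10.8
eef_pos: [0.4465, 0.158, 0.1047]
ee_rot: [-3.141, -0.0, 0.177]
force: [0.6, -0.1, 0.7]
width: 0.0001
gripper_force: 0.6
t: 12.05
eef_pos: [0.4429, 0.178, 0.1046]
ee_rot: [-3.141, -0.0, 0.177]
force: [-1.3, -0.8, -0.6]
width: 0.0007
gripper_force: 0.1
wrist catch_hinge [0.4389 0.1782 0.0836] 0.85
top catch_hinge [0.4446 0.1752 0.0819] 0.89
scene catch_tab [0.4315 0.2102 0.1169] 0.69
scene catch_hinge [0.4417 0.1744 0.081 ] 0.88
[0.43677519 0.2099909  0.1118    ] [0.11643993 0.20828697 0.04396312]
```

```bash
python3 -m crank '[{"dx":0,"dy":-0.2,"dz":0,"wx":0,"wy":0,"wz":0},{"dx":0,"dy":-0.4,"dz":0,"wx":0,"wy":0,"wz":0},{"dx":0,"dy":-0.6,"dz":0,"wx":0,"wy":0,"wz":0},{"dx":0,"dy":-0.8,"dz":0,"wx":0,"wy":0,"wz":0},{"dx":0,"dy":-0.8,"dz":0,"wx":0,"wy":0,"wz":0},{"dx":0,"dy":-0.8,"dz":0,"wx":0,"wy":0,"wz":0},{"dx":0,"dy":-0.8,"dz":0,"wx":0,"wy":0,"wz":0},{"dx":0,"dy":-0.8,"dz":0,"wx":0,"wy":0,"wz":0},{"dx":0,"dy":-0.8,"dz":0,"wx":0,"wy":0,"wz":0},{"dx":0,"dy":-0.8,"dz":0,"wx":0,"wy":0,"wz":0}]'
python3 - <<'E'
from h import *
im=arm.grab_frame("scene");cv2.imwrite("pics/s5.png",cv2.resize(im[200:360,150:390],None,fx=3,fy=3)[:,:,::-1])
for q in ("catch_tab","catch_hinge"):
    for d in arm.mark_of("scene",q)[:1]: print(q,np.round(d['centre'],4),round(d['confidence'],2))
E
```

```text
t: 13.75
eef_pos: [0.4414, 0.1839, 0.1047]
ee_rot: [3.138, 0.001, 0.177]
force: [4.2, -11.0, 3.4]
width: 0.0006
gripper_force: 4.8
catch_tab [0.4345 0.2114 0.1121] 0.5
catch_hinge [0.4401 0.1738 0.0813] 0.68
```

View pics/s5.png

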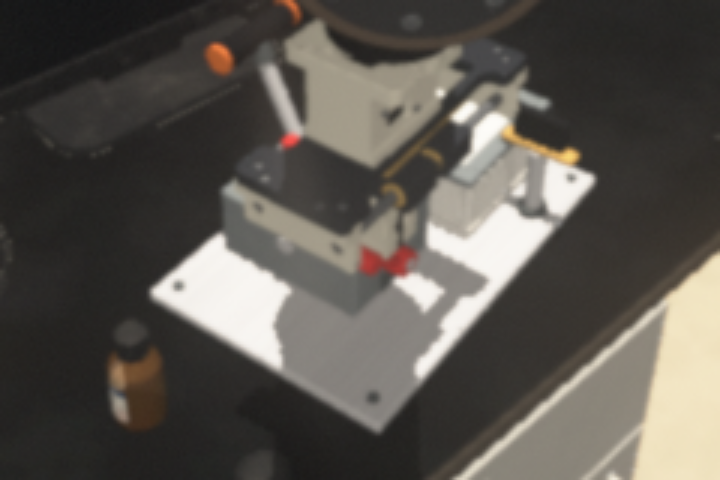

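```bash
python3 - <<'E'
from h import *
print([np.round(ray("top",275,r,z),3) for r,z in ((147,0),(134,.05),(134,.15),(134,.25),(90,.4))])
plan(b2w(.128,.03,.25),[np.pi,0,.178])
plan(b2w(.128,.03,.16),[np.pi,0,.178])
E
```

```text
[array([0.753, 0.111, 0.   ]), array([0.775, 0.11 , 0.05 ]), array([0.75 , 0.108, 0.15 ]), array([0.725, 0.106, 0.25 ]), array([0.771, 0.103, 0.4  ])]
t 13.9 pos [0.4414 0.1839 0.1047] rpy [3.138e+00 1.000e-03 1.770e-01] d [ 19.3    5.13 -14.54] w [ 0.2  0.1 -0.1] rows>= 4.0
t 13.9 pos [0.4414 0.1839 0.1047] rpy [3.138e+00 1.000e-03 1.770e-01] d [19.31  5.1  -5.54] w [ 0.2  0.1 -0.1] rows>= 3.3
```

```bash
python3 -m crank '[{"dx":0,"dy":2,"dz":0,"wx":0,"wy":0,"wz":0},{"dx":0,"dy":5,"dz":-3,"wx":0,"wy":0,"wz":0},{"dx":0,"dy":5.3,"dz":-8,"wx":0,"wy":0,"wz":0},{"dx":0,"dy":5.3,"dz":-13,"wx":0,"wy":0,"wz":0},{"dx":3,"dy":5.3,"dz":-14.5,"wx":0,"wy":0,"wz":0},{"dx":7,"dy":5.3,"dz":-14.5,"wx":0,"wy":0,"wz":0},{"dx":11,"dy":5.3,"dz":-14.5,"wx":0,"wy":0,"wz":0},{"dx":15,"dy":5.3,"dz":-14.5,"wx":0,"wy":0,"wz":0},{"dx":18.3,"dy":5.3,"dz":-14.5,"wx":0,"wy":0,"wz":0},{"dx":18.3,"dy":5.3,"dz":-14.5,"wx":0,"wy":0,"wz":0}]' 2.5 15
python3 - <<'E'
from h import *
im=arm.grab_frame("scene");cv2.imwrite("pics/s6.png",cv2.resize(im[80:340,150:410],None,fx=2.3,fy=2.3)[:,:,::-1])
for q in ("catch_tab","catch_hinge","lever_grip"):
    for d in arm.mark_of("scene",q)[:1]: print(q,np.round(d['centre'],4),round(d['confidence'],2))
print(b2w(.086,.03,.176))
plan(b2w(.118,.03,.16),[np.pi,0,.178])
E
```

```text
t: 15.15
eef_pos: [0.6324, 0.1654, 0.2478]
ee_rot: [3.142, 0.002, 0.176]
force: [-0.1, 0.6, -0.3]
width: 0.0251
gripper_force: 0.0
catch_tab [0.4346 0.2122 0.1133] 0.71
catch_hinge [0.4408 0.1732 0.081 ] 0.76
lever_grip [0.5951 0.1608 0.1756] 0.69
[0.59912934 0.16035329 0.176     ]
t 15.35 pos [0.6303 0.1654 0.2497] rpy [-3.141 -0.     0.177] d [ 0.04 -0.05  8.97] w [-0.  -0.  -0.1] rows>= 1.4
```

View pics/s6.png

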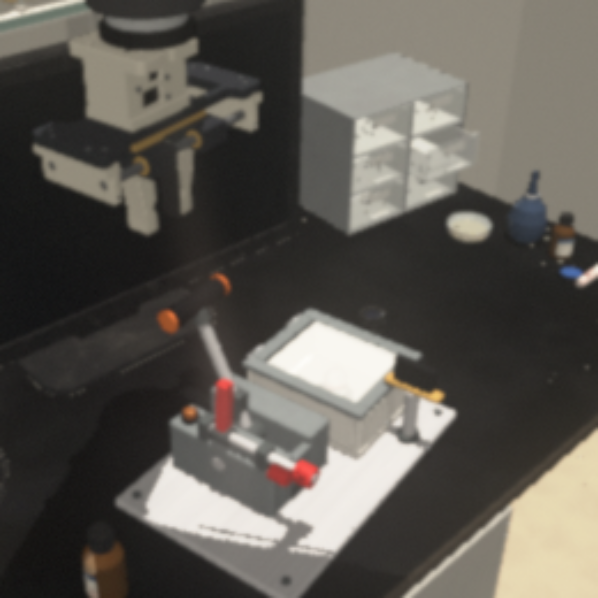

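```bash
python3 -m crank '[{"dx":0,"dy":0,"dz":2,"wx":0,"wy":0,"wz":0},{"dx":0,"dy":0,"dz":4,"wx":0,"wy":0,"wz":0},{"dx":0,"dy":0,"dz":6,"wx":0,"wy":0,"wz":0},{"dx":0,"dy":0,"dz":8,"wx":0,"wy":0,"wz":0},{"dx":0,"dy":0,"dz":9,"wx":0,"wy":0,"wz":0},{"dx":0,"dy":0,"dz":9,"wx":0,"wy":0,"wz":0},{"dx":-1,"dy":0,"dz":9,"wx":0,"wy":0,"wz":0},{"dx":-2,"dy":0,"dz":9,"wx":0,"wy":0,"wz":0},{"dx":-3,"dy":0,"dz":9,"wx":0,"wy":0,"wz":0},{"dx":-4,"dy":0,"dz":9,"wx":0,"wy":0,"wz":0}]'
python3 -m crank '[{"dx":-1,"dy":0,"dz":0,"wx":0,"wy":0,"wz":0},{"dx":-2,"dy":0,"dz":0,"wx":0,"wy":0,"wz":0},{"dx":-3,"dy":0,"dz":0,"wx":0,"wy":0,"wz":0},{"dx":-4,"dy":0,"dz":0,"wx":0,"wy":0,"wz":0},{"dx":-5,"dy":0,"dz":0,"wx":0,"wy":0,"wz":0},{"dx":-6,"dy":0,"dz":0,"wx":0,"wy":0,"wz":0},{"dx":-7,"dy":0,"dz":0,"wx":0,"wy":0,"wz":0},{"dx":-7.5,"dy":0,"dz":0,"wx":0,"wy":0,"wz":0},{"dx":-8,"dy":0,"dz":0,"wx":0,"wy":0,"wz":0},{"dx":-8,"dy":0,"dz":0,"wx":0,"wy":0,"wz":0}]'
python3 -c "
from h import *
arm.grab_frame('scene')
for d in arm.mark_of('scene','lever_grip')[:1]: print(d)
print(b2w(-.023,.03,.181)); plan(b2w(-.008,.03,.16),[np.pi,0,.178])"
```

```text
t: 16.6
eef_pos: [0.5944, 0.1599, 0.163]
ee_rot: [-3.14, -0.009, 0.178]
force: [6.5, 0.9, 5.8]
width: 0.0245
gripper_force: 3.4
t: 17.85
eef_pos: [0.5142, 0.1457, 0.1606]
ee_rot: [-3.14, -0.005, 0.178]
force: [9.6, 0.8, -6.9]
width: 0.0253
gripper_force: 4.6
{'centre': [0.4909, 0.1427, 0.1861], 'confidence': 0.57}
[0.49185156 0.14105358 0.181     ]
t 17.95 pos [0.5144 0.1458 0.1606] rpy [-3.14  -0.005  0.178] d [-0.81  0.06  0.06] w [-0.1 -0.3 -0. ] rows>= 0.1
```

```bash
python3 -m crank '[{"dx":-0.3,"dy":0,"dz":0,"wx":0,"wy":0,"wz":0},{"dx":-0.6,"dy":0,"dz":0,"wx":0,"wy":0,"wz":0},{"dx":-0.9,"dy":0,"dz":0,"wx":0,"wy":0,"wz":0},{"dx":-0.9,"dy":0,"dz":0,"wx":0,"wy":0,"wz":0},{"dx":-0.9,"dy":0,"dz":0,"wx":0,"wy":0,"wz":0},{"dx":-0.9,"dy":0,"dz":0,"wx":0,"wy":0,"wz":0},{"dx":-0.9,"dy":0,"dz":0,"wx":0,"wy":0,"wz":0},{"dx":-0.9,"dy":0,"dz":0,"wx":0,"wy":0,"wz":0},{"dx":-0.9,"dy":0,"dz":0,"wx":0,"wy":0,"wz":0},{"dx":-0.9,"dy":0,"dz":0,"wx":0,"wy":0,"wz":0}]'
python3 - <<'E'
from h import *
im=arm.grab_frame("scene");cv2.imwrite("pics/s7.png",cv2.resize(im[140:380,150:410],None,fx=2.3,fy=2.3)[:,:,::-1])
for q in ("catch_tab","lever_grip","turnbutton_wing"):
    for d in arm.mark_of("scene",q)[:1]: print(q,np.round(d['centre'],4),round(d['confidence'],2))
s=arm.get_state();print(s['eef_pos'],s['force'])
E
```

```text
t: 19.2
eef_pos: [0.51, 0.1454, 0.1607]
ee_rot: [-3.139, -0.013, 0.178]
force: [31.5, -0.9, -24.5]
width: 0.0249
gripper_force: 14.7
catch_tab [0.4341 0.2128 0.1131] 0.87
lever_grip [0.4884 0.1405 0.1825] 0.68
turnbutton_wing [0.457  0.0063 0.0899] 0.71
[0.51000388 0.14535069 0.16067672] [ 29.09493762  -0.26176341 -24.31631274]
```

View pics/s7.png

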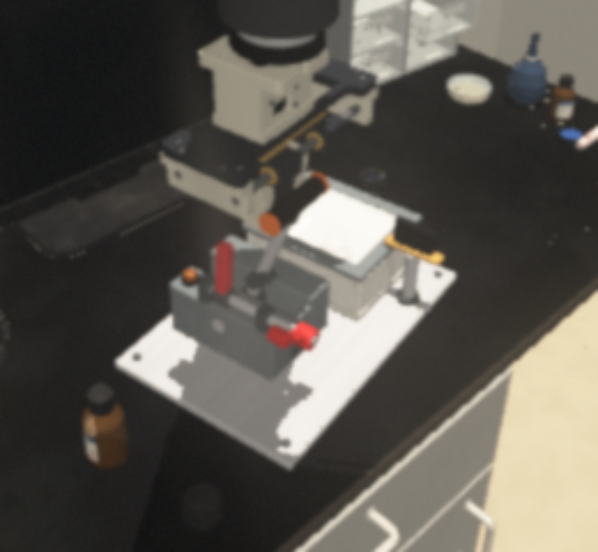

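```bash
python3 -m crank '[{"dx":0.3,"dy":0,"dz":0,"wx":0,"wy":0,"wz":0},{"dx":0.3,"dy":0,"dz":0,"wx":0,"wy":0,"wz":0},{"dx":0.3,"dy":0,"dz":0,"wx":0,"wy":0,"wz":0},{"dx":0.3,"dy":0,"dz":0,"wx":0,"wy":0,"wz":0},{"dx":0.3,"dy":0,"dz":0,"wx":0,"wy":0,"wz":0},{"dx":0.3,"dy":0,"dz":0,"wx":0,"wy":0,"wz":0},{"dx":0.3,"dy":0,"dz":0,"wx":0,"wy":0,"wz":0},{"dx":0.3,"dy":0,"dz":0,"wx":0,"wy":0,"wz":0},{"dx":0.3,"dy":0,"dz":0,"wx":0,"wy":0,"wz":0},{"dx":0.3,"dy":0,"dz":0,"wx":0,"wy":0,"wz":0}]' && python3 -c "
from station import arm
print(arm.job_done())"
```

```text
t: 20.65
eef_pos: [0.5106, 0.1453, 0.1606]
ee_rot: [-3.139, -0.009, 0.178]
force: [17.4, 1.3, -14.4]
width: 0.025
gripper_force: 9.1
the job is handed in; nothing more can be done
None
```

I handed the job in at 20.65 s of the 58 s allowed: the turnbutton lies across the closed lid's edge, the catch is at its stop, and the fingers hold the lever at its front stop with about 17 N of pull. I saw no sign of the bystanders being disturbed, but I didn't re-measure them, and the hand-in call gave no verdict.

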